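# Index the sample track by feel

## Task

Take the spring-loaded index plunger out of its parking block, set its fork down through the wide opening at the end of the covered sample track, and drag it along the slot with light pressure until the fork drops into the index notch hidden under the cover. Stop there without ramming it against the notch, push the fork gently fully home in the notch and let go, leaving the plunger standing upright. Leave the other things on the bench where they are.

Things in the scene. Friction and masses are not known exactly. Their poses are not given: they have to be found in the camera images.
- track: Covered sample feed track fixed to the bench: grey metal channel, 80 mm wide (x), 365 mm long (y, -175 to +190 mm), top of cover at z = 57 mm, a black drive housing on its +y end (y 130 to 180 mm, up to z = 79 mm). Origin on the bench under the channel's centre line; z up.
- track_opening (a point): Centre of the opening in the cover (cover 14 mm thick, top at z = 57 mm), at (0, -148, 57) mm in the track's frame, same axes. The opening is 68 mm wide in x and 33 mm long in y; the slot starts at its +y side.
- slot_end (a point): Closed end of the slot, at (0, 102, 57) mm in the track's frame, same axes. The slot is 8 mm wide, centred on x = 0, and runs in y from the opening (flared mouth) to here.
- floor_ref (a point): Point on the flat floor inside, at (0, 0, 18) mm in the track's frame. The floor has one notch under the cover, on both sides of an unbroken middle strip, out of sight: 15 mm long in y, 12 mm deep (bottom at z = 6 mm), square-edged. Its centre is somewhere between y = -20 and +70 mm; it differs every time and is not measured. Nothing else breaks the floor.
- plunger: Spring-loaded index plunger, 108 mm tall, about 0.15 kg, standing upright in the parking block; the same turned half round. Black handle 26 mm in x, 20 mm in y (flat sides to grip), from z = 62 to 108 mm. Below it a steel stem, 5 x 12 mm, with a two-legged fork. Origin on the axis at the underside of the legs with the spring relaxed; z up.
- handle_mid (a point): Centre of the plunger's handle, 85 mm above the plunger's origin; moves with the handle.
- fork_foot (a point): Point on the plunger's axis at the underside of the fork's legs. Fork 58 mm wide in x, 12 mm in y, 22 mm high; legs 8 mm wide, centred at x = -25 and +25 mm. Stem and fork slide up into the handle by up to 12 mm against a spring: 1.6 N to begin, 4 N fully in, then rigid. In the track's frame it is at z = 18 mm with the legs on the floor, 6 mm on the bottom of the notch.
- parking_block: Grey plastic block fixed to the bench, 96 x 50 x 26 mm, with a pocket 62 x 14 mm, 20 mm deep, in which the plunger's fork stands. Origin at the centre of its underside.
- timer: Bystander: white lab timer, 66 x 66 x 21 mm. Origin at centre of underside.
- vial: Bystander: small white vial with a red cap, 23 mm across, 52 mm tall. Origin at centre of underside.
- petri: Bystander: closed petri dish, 71 mm across, 15 mm high. Origin at centre of underside.
- small_bottle: Bystander: white bottle with a red cap, 45 mm across, 104 mm tall. Origin at centre of underside.
- tape_roll: Bystander: flat roll of tape, 104 mm across, 25 mm high. Origin at centre of underside.
- cuvettes: Bystander: row of clear cuvettes in a dark holder, 22 x 130 x 44 mm. Origin at centre of underside.

How it is judged (in metres and radians):
On the way, in this order (a step that is already met when the one before it is completed fails the run):
1. the fork has been set down through the opening onto the track floor (z of fork_foot in the frame of track between 0.012 and 0.024 m and y of fork_foot in the frame of track between -0.168 and -0.122 m and x of fork_foot in the frame of track between -0.006 and 0.006 m), for 0.1 s.
2. the fork has been drawn along the floor under the cover, in contact with the track (z of fork_foot in the frame of track between 0.012 and 0.024 m and y of fork_foot in the frame of track above -0.105 m and x of fork_foot in the frame of track between -0.006 and 0.006 m and contact force between plunger and track above 0.5 N), for 0.1 s.
At the end, for the whole second after the job is handed in: The plunger stands released and at rest with its fork on the bottom of the hidden notch: underside of the legs less than 8.5 mm above the bench in the track's frame (bottom of the notch is 6 mm, floor 18 mm), on the slot's centre line within 6 mm, upright within 0.2 rad (11 degrees) (z of fork_foot in the frame of track below 0.0085 m and y of fork_foot in the frame of track between -0.035 and 0.085 m and x of fork_foot in the frame of track between -0.006 and 0.006 m and angle between plunger's own z axis and vertical below 0.2 rad and linear speed of plunger below 0.02 m/s and contact force between plunger and the fingers below 0.1 N); the robot touches nothing.
It fails at once if plunger pressed or rammed against the track with more than 25 N (contact force between plunger and track above 25 N).
It fails at once if another thing on the bench was displaced by more than 20 mm (distance of any of timer, vial, petri, small_bottle, tape_roll, cuvettes from where it was at the start of the episode above 0.02 m).
It also fails if it takes over 59 s, if anything falls off the work surface, if the arm or the gripper's body presses on something with over 40 N, if the wrist force passes 120 N, or if a joint passes its speed limit or range.

## Robot

A 6-joint arm with a two-finger parallel gripper is mounted at the origin on a cart in front of the work surface, level with it; the furniture and walls round the work are solid. World frame = base frame: x ahead of the robot, y to its left, z up, the work surface at z = 0. Lengths are in mm, angles in degrees, forces in N, time in s.
With the tool pointing down it reaches from about 350 to 850 mm from the base axis. Payload 8.1 kg.
Tool frame: the origin (TCP) lies between the finger pads; the fingertips stand 22 mm ahead of it and the grasp point (between the pads) lies 3 mm ahead of it (r.nose_length is the z of the fingertips in the tool frame, in mm); z points along the fingers, x is the direction in which the jaws open and shut, and the axes are right-handed (so a half turn about z gives the same grasp; the last joint's range is limited). The gripper opens to 85 mm and grips with 20 to 120 N. Pads are 22 mm wide; open, the fingers measure 114 mm over their backs; the gripper's body (76 mm by 85 mm) begins 54 mm behind the grasp point. The pads swing forward as they close: fully open they stand 13 mm farther back than shut.
Start: joints at [-80.695, 7.471, 85.268, -0, 87.261, -4.893], TCP at [147.183, -581.672, 253.292] pointing down, gripper open.
Joint ranges: [-169.43, 169.43], [-51.17, 129.36], [1.28, 143.12], [-76.62, 256.62], [0, 156.53], [-152.29, 152.29]. Speed limits (degrees/s): [136.94, 136.94, 159.86, 180, 180, 180].

## Interface

Orientations are given as [roll, pitch, yaw] about the fixed x, y, z axes, in that order (R = Rz(yaw) Ry(pitch) Rx(roll)).
In Python, from bench import r gives the robot as it stands.
- The arm moves only by the shell command python3 -m jog 'ROWS' [FORCE]. ROWS is JSON, a list of rows, each a list of 5 numbers: the shift along the tool's x, y, z in m, then the turn about the tool's z in degrees, then the opening in per cent of the stroke, from 0 (shut) to 100 (fully open). A call has 1 to 8 rows; each row is the pose to reach, as a shift and turn from the pose measured when the call began, along the tool's axes at that moment; what a row does not reach only later rows make up. A row lasts 1/10 s, in which the tool goes at most 50 mm and 8.59 degrees, less where a joint would pass 70% of its speed; a pose out of reach is approached as far as the arm can. A call with a gripper value outside its range is refused whole. The fingers move at their own pace and stop on an object; FORCE is the grip in N (left out, the last holds). Time passes only in rows, so rows that repeat a pose let the fingers close. It gives the time, the measured TCP pose, the force and the opening at its end, in the units of the state.
- r.sense(): the state, without advancing time (a new reading comes with each control period).
- r.snapshot(name): name is "side" or "top" or "wrist"; returns a dict with "image" (420x560x3 uint8, red, green, blue), "K" (3x3 intrinsics, pixels), "T" (4x4, takes a point from camera to world coordinates); the wrist camera has in their place "tool_from_camera" (4x4, takes a point from camera to tool coordinates, whose origin is the TCP and whose axes are the tool frame's). Camera axes: x right, y down, z forward; pixel columns grow to the right and rows downward; lengths in mm; the calibration is good to about 2 mm. A picture is of the moment at which its call begins: read the wrist's pose just before it. There is no depth.
- r.hand_in(): hands the job in, once; it reports no verdict.
Trained networks look in a picture, given as the dict that the camera call returned (one of the last four; its "shot" number tells which), for a name from the list of things; names that differ only in an ending like _2 or _b are one class to them, and where a whole thing is asked for, a point or a joint stands for the part that bears it (a point fixed in the world has none). Each returns a list of dicts, best first, with "conf" (0 to 1); they miss things now and then, are a little off and sometimes report something else, mostly with a low value. They report only what shows in the picture. A call takes as long as a camera call.
- r.search_frame(picture, label): "bbox" ([left, top, right, bottom] in pixels, round what is visible of it).
- r.pinpoint(picture, label): "uv" ([column, row] in pixels: a listed point, or the origin of a listed thing).
The state is a dict: "time": time; "joint_pos": joint angles; "qd": joint speeds; "joint_efforts": joint torques, N m; "tool_pos": TCP position; "tcp_rot": TCP orientation; "ft_force": force on the tool from outside, world axes, zero at the start; "wrist_torque": the same for the moment, N m; "finger_gap": finger opening in mm.
Only numpy, scipy, OpenCV 4.12 (cv2) and the standard library are available. Lean on these libraries where they do the work, as an engineer would, in place of code of your own. Each camera call takes 0.05 s, during which the arm holds its last target. There are 200 camera calls.

## Working session

There is one attempt and no reset: what is moved stays moved. The work goes in short steps, Python scripts to look and compute and a shell command to move; the robot and the scene stay as the last step left them, time stands still between calls to the robot, and variables do not carry over. Pictures are saved under pics/ and viewed, about 8 in all and at most 12, crops included, and the job is handed in when it is done.

```bash
mkdir -p pics; ls
cat > h.py <<'E'
import numpy as np,cv2
from bench import r
def ray(p,uv):
    T=np.array(p["T"]);d=np.linalg.inv(np.array(p["K"]))@[uv[0],uv[1],1]
    return T[:3,3],T[:3,:3]@d
def onz(p,uv,z):
    o,d=ray(p,uv);return (o+d*(z-o[2])/d[2]).round(1)
def save(p,n,s=1):
    cv2.imwrite(f"pics/{n}.png",cv2.cvtColor(np.array(p["image"]),cv2.COLOR_RGB2BGR))
E
python3 - <<'E'
from h import *
Z=dict(track=0,track_opening=57,slot_end=57,plunger=6,handle_mid=91,parking_block=0)
for c in("top","side"):
    p=r.snapshot(c);save(p,c);print(c,np.array(p["T"])[:3,3])
    for n,z in Z.items():
        print(n,[(np.round(d["uv"]),round(d["conf"],2),onz(p,d["uv"],z)) for d in r.pinpoint(p,n)[:2]])
im=np.hstack([cv2.imread("pics/top.png"),cv2.imread("pics/side.png")])
s=r.sense();print(s)
E
```

```text
pics
top [ 331.29343968   32.16487322 1385.69901268]
track [(array([302., 242.]), 0.7, array([521.6, -29.2,   0. ]))]
track_opening [(array([356., 243.]), 0.72, array([ 501.7, -167.8,   57. ]))]
slot_end [(array([260., 239.]), 0.71, array([530.1,  81.3,  57. ]))]
plunger [(array([416., 233.]), 0.75, array([ 521.1, -341.2,    6. ]))]
handle_mid [(array([426., 228.]), 0.81, array([ 521.9, -345. ,   91. ]))]
parking_block [(array([415., 241.]), 0.95, array([ 500.9, -337.1,    0. ]))]
side [  290.89102318 -1499.35338299   799.3844295 ]
track [(array([252., 252.]), 0.87, array([531.2, -38.6,   0. ]))]
track_opening [(array([250., 256.]), 0.86, array([ 505.6, -160.9,   57. ]))]
slot_end [(array([250., 223.]), 0.95, array([544.7,  75.6,  57. ]))]
plunger [(array([265., 301.]), 0.59, array([ 515.4, -337.3,    6. ]))]
handle_mid [(array([265., 274.]), 0.58, array([ 517.8, -335.9,   91. ]))]
parking_block [(array([267., 303.]), 0.71, array([ 522.5, -340.4,    0. ])), (array([250., 254.]), 0.69, array([523.8, -50. ,   0. ]))]
{'time': 0.7, 'joint_pos': array([-8.06932888e+01,  7.47077081e+00,  8.52664652e+01,  1.88104644e-03,
        8.72615592e+01, -4.89483924e+00]), 'qd': array([ 0.01857942, -0.05431197,  0.01792193, -0.01621865,  0.05245891,
        0.05973914]), 'joint_efforts': array([ 5.91537646e-04, -5.69145191e+01, -5.00749862e+01, -2.25742210e-04,
        1.11365960e-03, -3.80795171e-06]), 'tool_pos': array([ 147.21697847, -581.67343969,  253.30915575]), 'tcp_rot': array([-1.79998231e+02, -1.36065471e-03, -7.57985394e+01]), 'ft_force': array([0.2660258 , 0.499063  , 0.07234273]), 'wrist_torque': array([ 0.01615692,  0.00676411, -0.00692541]), 'finger_gap': 85.76657031668142}
```

View pics/top.png

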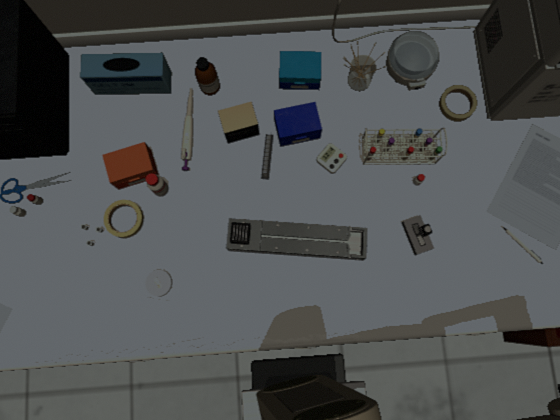

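View pics/side.png

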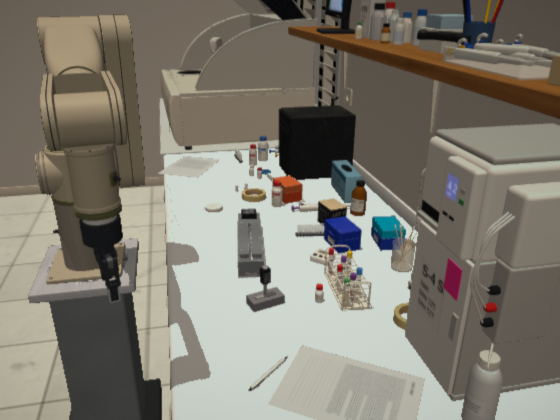

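```bash
cat >> h.py <<'E'
from scipy.spatial.transform import Rotation as Ro
def pose():
    s=r.sense();return np.array(s["tool_pos"]),Ro.from_euler("xyz",s["tcp_rot"],degrees=True).as_matrix(),s
def go(xyz,yaw):
    t,R,s=pose();d=R.T@(np.array(xyz)-t)/1000
    print("shift",d.round(4),"turn",round((s["tcp_rot"][2]-yaw+180)%360-180,2),"dist",round(np.linalg.norm(d)*1000))
def wrist():
    t,R,s=pose();p=r.snapshot("wrist");M=np.eye(4);M[:3,:3]=R;M[:3,3]=t
    p["T"]=M@np.array(p["tool_from_camera"]);return p
E
python3 - <<'E'
from h import *
p=wrist();print(np.array(p["tool_from_camera"]).round(2));print(p["K"])
go((480,-330,260),-70)
E
```

```text
[[   1.      0.      0.     -0.4 ]
 [  -0.      0.97    0.26  -66.62]
 [  -0.     -0.26    0.97 -121.78]
 [   0.      0.      0.      1.  ]]
[[293.85242888   0.         278.44254359]
 [  0.         293.85242888 207.89677014]
 [  0.           0.           1.        ]]
shift [-0.1624 -0.3844 -0.0067] turn -5.8 dist 417
```

```bash
python3 -m jog '[[-0.02,-0.045,0,-1,100],[-0.04,-0.09,0,-2,100],[-0.06,-0.135,0,-3,100],[-0.08,-0.18,0,-4,100],[-0.1,-0.23,0,-5,100],[-0.12,-0.28,-0.005,-5.8,100],[-0.14,-0.33,-0.007,-5.8,100],[-0.162,-0.384,-0.007,-5.8,100]]'
python3 -m jog '[[0,0,0,0,100],[0,0,0,0,100]]'
cat > look.py <<'E'
from h import *
import sys
Z=dict(track_opening=57,slot_end=57,plunger=6,handle_mid=91,parking_block=0,fork_foot=6)
p=wrist();save(p,sys.argv[1]);t,R,s=pose();print(t.round(1),s["tcp_rot"].round(2))
for n in sys.argv[2:]:
    z=Z[n];print(n,[(np.round(d["uv"],1),round(d["conf"],2),onz(p,d["uv"],z)) for d in r.pinpoint(p,n)[:2]])
np.save("pics/T.npy",p["T"])
E
python3 look.py w1 plunger handle_mid parking_block track_opening slot_end
```

```text
time: 1.55
tool_pos: [465.1, -341.0, 260.9]
tcp_rot: [-180.0, -0.1, -70.0]
ft_force: [-0.3, -1.0, 0.8]
finger_gap: 85.2
time: 1.75
tool_pos: [466.1, -339.9, 260.9]
tcp_rot: [-180.0, -0.1, -69.8]
ft_force: [-0.6, 0.1, 0.1]
finger_gap: 85.1
[ 465.2 -340.9  260.9] [-1.800e+02 -8.000e-02 -6.993e+01]
plunger [(array([290.9, 146.7]), 0.77, array([ 513.5, -339.4,    6. ]))]
handle_mid [(array([296.6, 150.4]), 0.76, array([ 515.5, -340.8,   91. ]))]
parking_block []
track_opening [(array([134.6,  99.7]), 0.83, array([ 504.2, -166.1,   57. ]))]
slot_end []
```

View pics/w1.png

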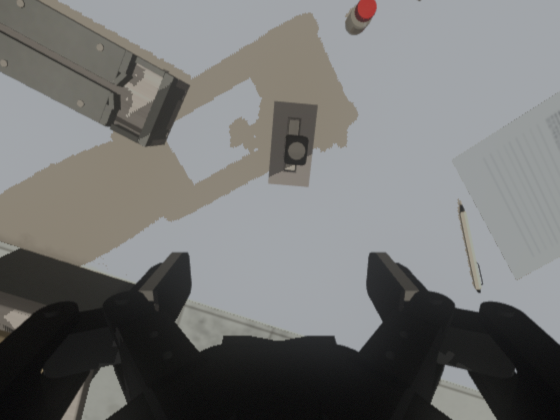

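Run:
```python
from h import *
p=wrist()
C=np.array([onz(p,c,26) for c in [(276,101),(317,104),(309,187),(268,184)]]);print(C,C.mean(0))
a=(C[0]+C[1]-C[2]-C[3])/2;b=(C[1]-C[2]*0+C[2]-C[0]-C[3])/2
for v in(a,b):print(np.linalg.norm(v),np.degrees(np.arctan2(v[1],v[0])))
for n in("plunger","handle_mid","parking_block"):
  for d in r.search_frame(p,n)[:2]:print(n,np.round(d["bbox"]),d["conf"])
g=np.array(p["image"])[90:200,250:340];cv2.imwrite("pics/c1.png",cv2.cvtColor(cv2.resize(g,None,fx=7,fy=5.4,interpolation=cv2.INTER_CUBIC),cv2.COLOR_RGB2BGR))
o=np.array([504,-166.5])
print(o)
```

```text
[[ 554.5 -306.5   26. ]
 [ 567.5 -351.9   26. ]
 [ 474.2 -378.7   26. ]
 [ 460.6 -329.9   26. ]] [ 514.2  -341.75   26.  ]
96.90701728977109 15.011396611019045
48.941802173602035 -74.23149199474635
plunger [282. 118. 307. 166.] 0.63
handle_mid [280. 120. 310. 169.] 0.71
parking_block [266. 101. 314. 182.] 0.79
[ 504.  -166.5]
```

Run:
```python
from h import *
go((515,-341.5,160),-74.6)
```

```text
shift [ 0.017  -0.0472  0.101 ] turn 4.53 dist 113
```

```bash
python3 -m jog '[[0.008,-0.025,0.03,2.5,100],[0.017,-0.0472,0.07,4.53,100],[0.017,-0.0472,0.101,4.53,100],[0.017,-0.0472,0.101,4.53,100],[0.017,-0.0472,0.101,4.53,100],[0.017,-0.0472,0.101,4.53,100]]'
python3 look.py w2 plunger handle_mid
python3 - <<'E'
from h import *
go((515,-341.2,94),-74.6)
E
```

```text
time: 2.85
tool_pos: [515.7, -342.6, 162.8]
tcp_rot: [-179.8, -0.2, -74.6]
ft_force: [-0.0, 0.3, 0.3]
finger_gap: 85.3
[ 515.9 -342.7  163.2] [-179.81   -0.28  -74.61]
plunger [(array([273.3, 197.3]), 0.62, array([ 516.9, -337.6,    6. ]))]
handle_mid [(array([270.9, 227. ]), 0.96, array([ 515.1, -337.4,   91. ]))]
shift [-0.0018  0.0006  0.0687] turn -0.02 dist 69
```

View pics/w2.png

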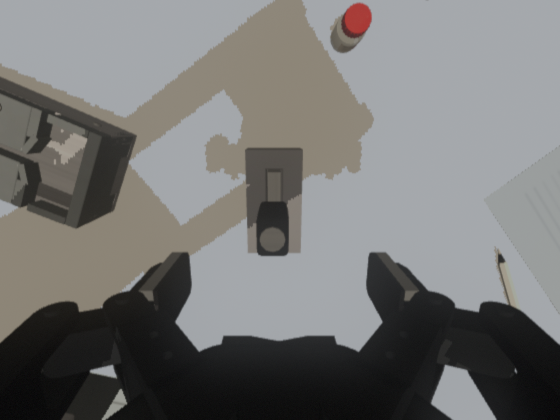

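```bash
python3 -m jog '[[-0.004,0,0.015,0,100],[-0.004,0,0.035,0,100],[-0.004,0,0.055,0,100],[-0.004,0,0.0695,0,100],[-0.004,0,0.0695,0,100],[-0.004,0,0.0695,0,60],[-0.004,0,0.0695,0,45]]' 40
python3 - <<'E'
from h import *
p=wrist();save(p,"w3");t,R,s=pose();print(t,s["tcp_rot"],s["finger_gap"],s["ft_force"])
E
```

```text
time: 3.7
tool_pos: [515.7, -339.4, 94.5]
tcp_rot: [-179.8, -0.4, -74.6]
ft_force: [0.0, -0.2, 0.2]
finger_gap: 59.1
[ 515.80490889 -339.51466842   94.62630819] [-179.74431211   -0.36593623  -74.61559438] 51.41674130233043 [-0.41129198  0.19537649 -0.23041975]
```

View pics/w3.png

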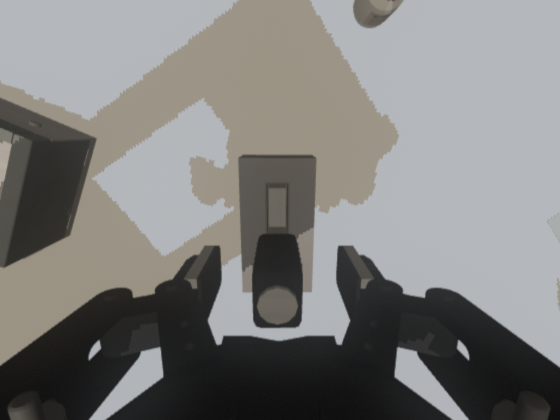

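The handle (277, 305) sits centred between the pads (220 and 337). Close and lift.

```bash
python3 -m jog '[[0,0,0,0,10],[0,0,0,0,10],[0,0,0,0,10],[0,0,0,0,10],[0,0,0,0,10],[0,0,0,0,10]]' 50
python3 -m jog '[[0,0,-0.01,0,10],[0,0,-0.03,0,10],[0,0,-0.06,0,10],[0,0,-0.09,0,10],[0,0,-0.09,0,10],[0,0,-0.09,0,10]]'
python3 - <<'E'
from h import *
go((510,-190,184),-95.5)
E
```

```text
time: 4.35
tool_pos: [516.0, -339.6, 94.8]
tcp_rot: [-179.7, -0.4, -74.6]
ft_force: [2.0, -0.7, 0.5]
finger_gap: 19.6
time: 4.95
tool_pos: [515.6, -339.4, 185.7]
tcp_rot: [-179.7, -0.5, -74.6]
ft_force: [0.0, 0.6, -2.7]
finger_gap: 19.4
shift [-0.1456 -0.0342  0.0008] turn 20.88 dist 150
```

Run:
```python
from h import *
go((430,-60,250),-95)
```

```text
shift [-0.2916  0.0081 -0.0667] turn 20.38 dist 299
```

```bash
python3 -m jog '[[-0.02,0,-0.01,2,10],[-0.06,0.001,-0.02,6,10],[-0.10,0.002,-0.03,10,10],[-0.15,0.004,-0.045,15,10],[-0.20,0.005,-0.067,20.4,10],[-0.25,0.006,-0.067,20.4,10],[-0.292,0.008,-0.067,20.4,10],[-0.292,0.008,-0.067,20.4,10]]'
python3 -m jog '[[0,0,0,0,10],[0,0,0,0,10],[0,0,0,0,10]]'
python3 look.py w4 track_opening slot_end fork_foot
```

```text
time: 5.75
tool_pos: [427.7, -54.9, 248.6]
tcp_rot: [-179.7, -0.2, -94.7]
ft_force: [0.3, -1.0, -1.3]
finger_gap: 19.4
time: 6.05
tool_pos: [427.5, -55.7, 247.8]
tcp_rot: [-179.8, -0.2, -94.8]
ft_force: [-0.4, 0.9, -2.2]
finger_gap: 19.5
[427.6 -55.8 248. ] [-179.8    -0.19  -94.83]
track_opening [(array([381.6, 109. ]), 0.6, array([ 504.6, -167.1,   57. ])), (array([237., 104.]), 0.27, array([521.5, -21.9,  57. ]))]
slot_end [(array([132.4,  91.5]), 0.85, array([541.9,  80.3,  57. ]))]
fork_foot [(array([278.8, 219.1]), 0.93, array([381.6, -52.7,   6. ]))]
```

View pics/w4.png

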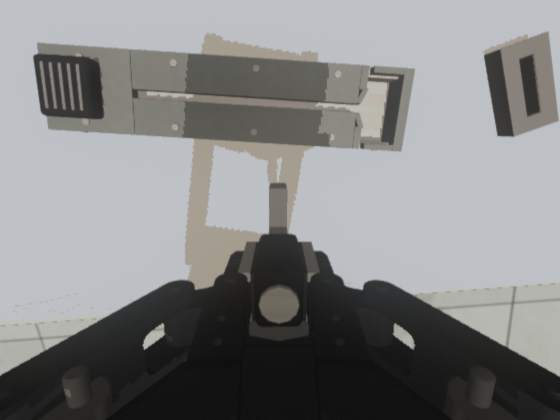

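Run:
```python
from h import *
im=cv2.imread("pics/w4.png");a=cv2.resize(im[50:160,100:260],None,fx=5,fy=5*.54,interpolation=cv2.INTER_CUBIC)
b=cv2.resize(im[50:160,260:420],None,fx=5,fy=5*.54,interpolation=cv2.INTER_CUBIC)
cv2.imwrite("pics/c4.png",cv2.convertScaleAbs(np.vstack([a,b]),alpha=1.5))
```

```text
(no output)
```

View pics/c4.png

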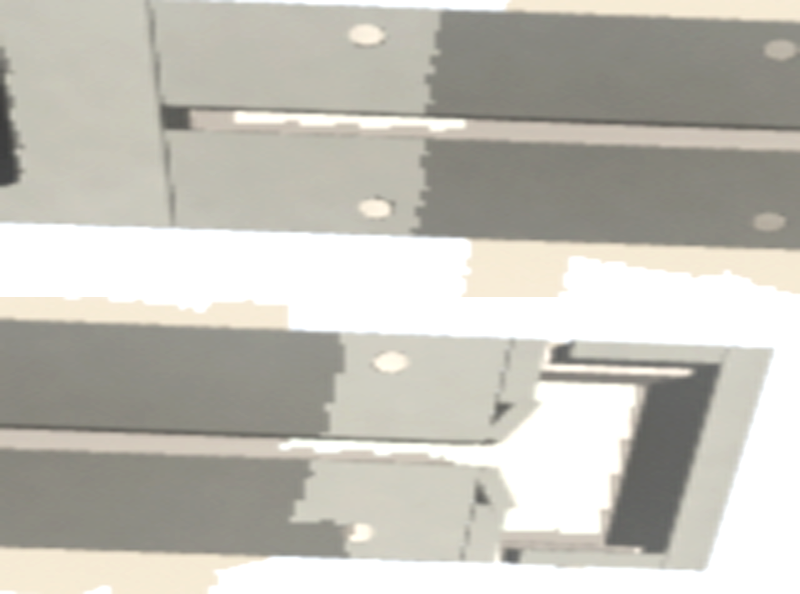

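Run:
```python
from h import *
p={"K":r.snapshot("wrist")["K"],"T":np.load("pics/T.npy")}
w=lambda u,v:onz(p,(u,v),57)
a,b=w(133,93.7),w(356,108);e1,e2=w(414.4,68.9),w(400.6,151.1)
d=(a-b)[:2];L=np.linalg.norm(d);d/=L;print(a,b,L,"yaw",np.degrees(np.arctan2(-d[0],d[1])))
e=e1-e2;print(e1,e2,np.linalg.norm(e),"yaw",np.degrees(np.arctan2(e[1],e[0])))
m=((e1+e2)/2)[:2];print("end",m,"slotend from end",(a[:2]-m)@d)
nt=a[:2]-102*d;print("track origin",nt,"alt",m+175*d, "opening",nt-148*d,"lat mid end",(m-nt)@[d[1],-d[0]])
print("det open",(np.array([504.6,-167.1])-nt)@[d[1],-d[0]],(np.array([504.6,-167.1])-nt)@d)
```

```text
[539.8  80.1  57. ] [ 507.7 -141.3   57. ] 223.71493021253633 yaw -8.249626848826662
[ 539.3 -198.9   57. ] [ 460.8 -187.3   57. ] 79.3524416763592 yaw -8.405806169305597
end [ 500.05 -193.1 ] slotend from end 276.07658970871415
track origin [525.16440998 -20.84453678] alt [525.16008092 -19.91084377] opening [ 503.92845583 -167.31308033] lat mid end -0.1382563066784112
det open 0.6340211619549043 -147.6927672504075
```

Run:
```python
from h import *
p={"K":r.snapshot("wrist")["K"],"T":np.load("pics/T.npy")}
print(onz(p,(278.8,219.1),248-88.8))
go((503.5,-168,172),-98.3)
```

```text
[428.7 -55.8 159.2]
shift [ 0.1056 -0.0845  0.0772] turn 3.5 dist 156
```

```bash
python3 -m jog '[[0.02,-0.015,0,1,10],[0.05,-0.04,0.01,2,10],[0.08,-0.065,0.03,3.5,10],[0.1056,-0.0845,0.055,3.5,10],[0.1056,-0.0845,0.0772,3.5,10],[0.1056,-0.0845,0.0772,3.5,10],[0.1056,-0.0845,0.0772,3.5,10],[0.1056,-0.0845,0.0772,3.5,10]]'
python3 look.py w5 track_opening slot_end fork_foot
python3 - <<'E'
from h import *
go((503.5,-167.3,172),-98.3)
E
```

```text
time: 7.15
tool_pos: [504.1, -167.9, 173.8]
tcp_rot: [-179.6, -0.2, -98.3]
ft_force: [-0.4, 0.1, -1.3]
finger_gap: 19.5
[ 504.3 -167.9  174.1] [-179.57   -0.21  -98.26]
track_opening [(array([278.7, 209.4]), 0.72, array([ 505.6, -168.2,   57. ]))]
slot_end []
fork_foot [(array([277.4, 217.1]), 0.83, array([ 484.1, -164. ,    6. ]))]
shift [-0.0005  0.0007  0.0015] turn 0.04 dist 2
```

View pics/w5.png

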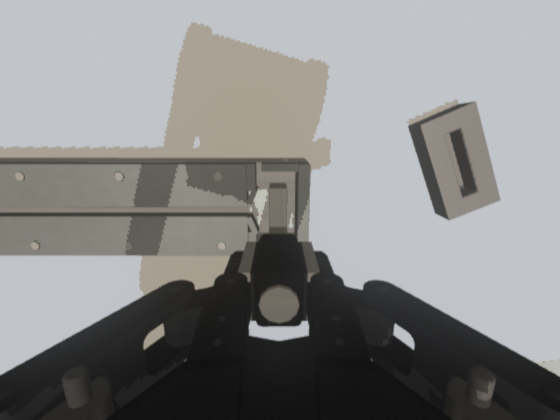

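Run:
```python
from h import *
p={"K":r.snapshot("wrist")["K"],"T":np.load("pics/T.npy")}
im=cv2.imread("pics/w5.png",0).astype(int)
for c in(100,180,230):print(c,list(enumerate(im[200:222,c],200)))
yaw=np.radians(-8.28);d=np.array([-np.sin(yaw),np.cos(yaw)]);x=np.array([d[1],-d[0]])
o=np.array([525.2,-20.5])
for uv,z in[((100,210.5),57),((230,210.5),57),((277.4,217.1),85.3),((278.7,209.4),57)]:
    q=onz(p,uv,z)[:2];print(uv,q,"x",(q-o)@x,"y",(q-o)@d)
```

```text
100 [(200, np.int64(131)), (201, np.int64(131)), (202, np.int64(132)), (203, np.int64(132)), (204, np.int64(132)), (205, np.int64(131)), (206, np.int64(123)), (207, np.int64(125)), (208, np.int64(129)), (209, np.int64(131)), (210, np.int64(132)), (211, np.int64(129)), (212, np.int64(100)), (213, np.int64(68)), (214, np.int64(64)), (215, np.int64(67)), (216, np.int64(98)), (217, np.int64(123)), (218, np.int64(130)), (219, np.int64(130)), (220, np.int64(131)), (221, np.int64(131))]
180 [(200, np.int64(140)), (201, np.int64(139)), (202, np.int64(139)), (203, np.int64(140)), (204, np.int64(139)), (205, np.int64(139)), (206, np.int64(130)), (207, np.int64(126)), (208, np.int64(129)), (209, np.int64(131)), (210, np.int64(132)), (211, np.int64(130)), (212, np.int64(101)), (213, np.int64(69)), (214, np.int64(64)), (215, np.int64(69)), (216, np.int64(102)), (217, np.int64(130)), (218, np.int64(139)), (219, np.int64(139)), (220, np.int64(139)), (221, np.int64(139))]
230 [(200, np.int64(138)), (201, np.int64(138)), (202, np.int64(138)), (203, np.int64(138)), (204, np.int64(139)), (205, np.int64(139)), (206, np.int64(132)), (207, np.int64(127)), (208, np.int64(129)), (209, np.int64(130)), (210, np.int64(131)), (211, np.int64(128)), (212, np.int64(101)), (213, np.int64(68)), (214, np.int64(64)), (215, np.int64(69)), (216, np.int64(101)), (217, np.int64(130)), (218, np.int64(140)), (219, np.int64(141)), (220, np.int64(140)), (221, np.int64(140))]
(100, 210.5) [526.4 -19.4] x 1.029079481515636 y 1.2613466695256101
(230, 210.5) [ 510.6 -127.5] x 0.9613424014922547 y -107.98720211574654
(277.4, 217.1) [ 507.3 -167.4] x 3.441771433938358 y -147.94652483041475
(278.7, 209.4) [ 505.6 -168.2] x 1.874700658355662 y -148.9830040556357
```

Run:
```python
from h import *
p={"K":r.snapshot("wrist")["K"],"T":np.load("pics/T.npy")}
im=cv2.imread("pics/w5.png",0).astype(int);print(im[178:240,278])
yaw=np.radians(-8.28);d=np.array([-np.sin(yaw),np.cos(yaw)]);x=np.array([d[1],-d[0]])
o=np.array([525.2,-20.5])
for v in(182.5,183,184,185,206):
  for z in(85.3,107.3):
    q=onz(p,(278,v),z)[:2];print(v,z,"foot x",(q-o)@x-29)
```

```text
[133 133 133 129 113  88  77  77  76  78  97 110 114 114 114 114 114 113
 114 114 113 114 113 115 115 114 115 113 114 114 113 113 113 114 113 114
 113 113 114 113 114 114 113 113 113 113 113 112 102  83  74  72  72  73
  72  61  46  37  38  35  37  37]
182.5 85.3 foot x 0.676638192466509
182.5 107.3 foot x 4.410075222572374
183 85.3 foot x 0.26640666677013414
183 107.3 foot x 4.098801308736398
184 85.3 foot x -0.440697694506877
184 107.3 foot x 3.3916969474592733
185 85.3 foot x -1.246759667644291
185 107.3 foot x 2.7835501980424375
206 85.3 foot x -16.91641430585556
206 107.3 foot x -11.358537027499178
```

```bash
python3 -m jog '[[0,0,0.012,0,10],[0,0,0.026,0,10],[0,0,0.040,0,10],[0,0,0.052,0,10],[0,0,0.060,0,10],[0,0,0.064,0,10],[0,0,0.064,0,10],[0,0,0.064,0,10]]'
```

```text
time: 8.25
tool_pos: [504.5, -168.3, 109.4]
tcp_rot: [-179.6, -0.2, -98.3]
ft_force: [-0.8, 0.5, -2.0]
finger_gap: 19.1
```

```bash
python3 -m jog '[[0,0,0.002,0,10],[0,0,0.004,0,10],[0,0,0.005,0,10],[0,0,0.006,0,10],[0,0,0.006,0,10],[0,0,0.006,0,10]]'
python3 - <<'E'
from h import *
t,R,s=pose();print(t,s["tcp_rot"],s["ft_force"],s["finger_gap"])
E
```

```text
time: 8.85
tool_pos: [504.9, -168.5, 103.7]
tcp_rot: [-179.6, -0.2, -98.3]
ft_force: [0.6, -0.4, 0.8]
finger_gap: 19.6
[ 504.88334922 -168.46683393  103.69233155] [-179.56465325   -0.21698344  -98.27958141] [ 0.63174784 -0.37199166  0.79769266] 19.55193287649355
```

```bash
cat > chk.py <<'E'
from h import *
import sys
y8=np.radians(-8.28);d=np.array([-np.sin(y8),np.cos(y8)]);x=np.array([d[1],-d[0]])
F=[]
for i in range(4):
    t,R,s=pose();F.append(np.array(s["ft_force"]));
    if i<3:r.snapshot("wrist")
F=np.mean(F,0);q=t[:2]-[525.2,-20.5]
print("t%.1f y%.1f x%.2f z%.1f | Fz%.2f Fy%.2f Fx%.2f yaw%.2f"%(s["time"],q@d,q@x,t[2],F[2],F[:2]@d,F[:2]@x,s["tcp_rot"][2]))
if len(sys.argv)>1 and (F[2]<float(sys.argv[1]) or F[:2]@d<-5): print("STOP");sys.exit(1)
E
python3 -m jog '[[-0.002,0.0005,0,0,10],[-0.006,0.0007,0,0,10],[-0.010,0.0008,0,0,10],[-0.014,0.0008,0,0,10],[-0.018,0.0008,0,0,10],[-0.022,0.0008,0,0,10],[-0.026,0.0008,0,0,10],[-0.026,0.0008,0,0,10]]'; python3 chk.py
```

```text
time: 9.65
tool_pos: [507.9, -141.8, 103.5]
tcp_rot: [-179.6, -0.2, -98.2]
ft_force: [0.7, 0.5, 1.5]
finger_gap: 19.2
t9.8 y-123.0 x0.37 z103.5 | Fz1.03 Fy0.59 Fx0.12 yaw-98.27
```

```bash
python3 -m jog '[[-0.003,0,0,0,10],[-0.007,0,0,0,10],[-0.011,0,0,0,10],[-0.015,0,0,0,10],[-0.019,0,0,0,10],[-0.023,0,0,0,10],[-0.027,0,0,0,10],[-0.027,0,0,0,10]]'; python3 chk.py -0.3 && python3 -m jog '[[-0.003,0,0.001,0,10],[-0.007,0,0.002,0,10],[-0.011,0,0.003,0,10],[-0.015,0,0.004,0,10],[-0.019,0,0.004,0,10],[-0.023,0,0.004,0,10],[-0.027,0,0.004,0,10],[-0.027,0,0.004,0,10]]' && python3 chk.py -0.3
```

```text
time: 10.6
tool_pos: [511.8, -114.8, 103.4]
tcp_rot: [-179.6, -0.2, -98.2]
ft_force: [0.1, 1.2, 1.0]
finger_gap: 19.5
t10.8 y-95.7 x0.33 z103.4 | Fz0.87 Fy1.08 Fx0.02 yaw-98.26
time: 11.55
tool_pos: [515.8, -87.8, 99.3]
tcp_rot: [-179.6, -0.1, -98.2]
ft_force: [0.5, 1.2, 1.2]
finger_gap: 19.4
t11.7 y-68.2 x0.35 z99.3 | Fz1.81 Fy1.45 Fx0.11 yaw-98.25
```

```bash
sed -i 's/F\[:2\]@d<-5/abs(F[:2]@d)>5/' chk.py
python3 -m jog '[[-0.003,0,0.001,0,10],[-0.007,0,0.001,0,10],[-0.012,0,0.001,0,10],[-0.017,0,0.001,0,10],[-0.022,0,0.001,0,10],[-0.027,0,0.001,0,10],[-0.032,0,0.001,0,10],[-0.036,0,0.001,0,10]]'; python3 chk.py 0.6 && python3 -m jog '[[-0.001,0,0,0,10],[-0.002,0,0,0,10],[-0.003,0,0,0,10],[-0.003,0,0,0,10]]' && python3 chk.py 0.6
```

```text
time: 12.5
tool_pos: [520.9, -51.9, 98.2]
tcp_rot: [-179.6, -0.1, -98.2]
ft_force: [-0.5, -1.8, 2.3]
finger_gap: 19.2
t12.7 y-31.4 x0.31 z98.2 | Fz2.24 Fy0.25 Fx-0.03 yaw-98.22
time: 13.05
tool_pos: [521.4, -48.7, 98.2]
tcp_rot: [-179.6, -0.1, -98.2]
ft_force: [-0.5, -1.5, 1.7]
finger_gap: 19.3
t13.2 y-28.5 x0.31 z98.2 | Fz2.40 Fy-1.87 Fx-0.44 yaw-98.23
```

```bash
J="python3 -m jog"
s(){ grep -E "force"; }
python3 -m jog '[[-0.001,0,0,0,10],[-0.0025,0,0,0,10],[-0.0025,0,0,0,10]]' |s; python3 chk.py 0.6 && python3 -m jog '[[-0.001,0,0,0,10],[-0.0025,0,0,0,10],[-0.0025,0,0,0,10]]'|s && python3 chk.py 0.6 && python3 -m jog '[[-0.001,0,0,0,10],[-0.0025,0,0,0,10],[-0.0025,0,0,0,10]]'|s && python3 chk.py 0.6 && python3 -m jog '[[-0.001,0,0,0,10],[-0.0025,0,0,0,10],[-0.0025,0,0,0,10]]'|s && python3 chk.py 0.6 && python3 -m jog '[[-0.001,0,0,0,10],[-0.0025,0,0,0,10],[-0.0025,0,0,0,10]]'|s && python3 chk.py 0.6 && python3 -m jog '[[-0.001,0,0,0,10],[-0.0025,0,0,0,10],[-0.0025,0,0,0,10]]'|s && python3 chk.py 0.6
```

```text
ft_force: [-0.2, -0.5, 2.3]
t13.7 y-25.8 x0.30 z98.2 | Fz2.31 Fy-0.72 Fx-0.32 yaw-98.22
ft_force: [-0.7, -0.8, 3.6]
t14.1 y-23.2 x0.30 z98.2 | Fz2.84 Fy-0.94 Fx-0.07 yaw-98.22
ft_force: [0.2, -2.0, 2.8]
t14.6 y-20.5 x0.31 z98.2 | Fz2.35 Fy-1.18 Fx0.30 yaw-98.22
ft_force: [0.2, -1.7, 0.9]
t15.0 y-17.9 x0.31 z98.2 | Fz1.91 Fy-1.06 Fx0.11 yaw-98.21
ft_force: [-0.0, -1.2, 1.4]
t15.4 y-15.3 x0.30 z98.2 | Fz1.85 Fy-0.60 Fx-0.28 yaw-98.21
ft_force: [-0.4, -0.7, 0.6]
t15.9 y-12.6 x0.29 z98.2 | Fz1.80 Fy-1.33 Fx0.14 yaw-98.20
```

```bash
python3 -m jog '[[-0.001,0,0,0,10],[-0.0025,0,0,0,10],[-0.0025,0,0,0,10]]' >l; python3 chk.py 0.6 && python3 -m jog '[[-0.001,0,0,0,10],[-0.0025,0,0,0,10],[-0.0025,0,0,0,10]]'>l && python3 chk.py 0.6 && python3 -m jog '[[-0.001,0,0,0,10],[-0.0025,0,0,0,10],[-0.0025,0,0,0,10]]'>l && python3 chk.py 0.6 && python3 -m jog '[[-0.001,0,0,0,10],[-0.0025,0,0,0,10],[-0.0025,0,0,0,10]]'>l && python3 chk.py 0.6 && python3 -m jog '[[-0.001,0,0,0,10],[-0.0025,0,0,0,10],[-0.0025,0,0,0,10]]'>l && python3 chk.py 0.6 && python3 -m jog '[[-0.001,0,0,0,10],[-0.0025,0,0,0,10],[-0.0025,0,0,0,10]]'>l && python3 chk.py 0.6 && python3 -m jog '[[-0.001,0,0,0,10],[-0.0025,0,0,0,10],[-0.0025,0,0,0,10]]'>l && python3 chk.py 0.6 && python3 -m jog '[[-0.001,0,0,0,10],[-0.0025,0,0,0,10],[-0.0025,0,0,0,10]]'>l && python3 chk.py 0.6 && python3 -m jog '[[-0.001,0,0,0,10],[-0.0025,0,0,0,10],[-0.0025,0,0,0,10]]'>l && python3 chk.py 0.6 && python3 -m jog '[[-0.001,0,0,0,10],[-0.0025,0,0,0,10],[-0.0025,0,0,0,10]]'>l && python3 chk.py 0.6
```

```text
t16.4 y-10.0 x0.27 z98.2 | Fz2.19 Fy-1.04 Fx-0.08 yaw-98.20
t16.8 y-7.3 x0.27 z98.2 | Fz2.21 Fy-1.56 Fx0.05 yaw-98.20
t17.2 y-4.7 x0.25 z98.2 | Fz2.28 Fy-1.14 Fx0.48 yaw-98.19
t17.7 y-2.1 x0.25 z98.2 | Fz2.62 Fy-1.15 Fx0.01 yaw-98.19
t18.1 y0.6 x0.23 z98.2 | Fz2.31 Fy-0.91 Fx-0.09 yaw-98.19
t18.6 y3.2 x0.24 z98.3 | Fz2.62 Fy-1.32 Fx-0.21 yaw-98.18
t19.1 y5.9 x0.24 z98.3 | Fz2.09 Fy-0.81 Fx0.27 yaw-98.18
t19.5 y8.5 x0.20 z98.2 | Fz2.00 Fy-1.27 Fx-0.36 yaw-98.18
t19.9 y11.1 x0.23 z98.3 | Fz2.23 Fy-0.94 Fx0.07 yaw-98.17
t20.4 y13.8 x-0.14 z97.9 | Fz-2.14 Fy-0.04 Fx-0.06 yaw-98.16
STOP
```

```bash
python3 -m jog '[[0,0,0.001,0,10],[0,0,0.002,0,10],[0,0,0.003,0,10],[0,0,0.004,0,10],[0,0,0.005,0,10],[0,0,0.0055,0,10],[0,0,0.0055,0,10]]'; python3 chk.py
```

```text
time: 21.1
tool_pos: [527.1, -6.8, 92.4]
tcp_rot: [-179.6, 0.1, -98.2]
ft_force: [-1.2, 1.0, 0.7]
finger_gap: 19.5
t21.2 y13.8 x-0.09 z92.4 | Fz0.47 Fy0.49 Fx-1.48 yaw-98.16
```

```bash
python3 -m jog '[[0,0,-0.001,0,10],[0,0,-0.0018,0,10],[0,0,-0.0018,0,10]]'; python3 chk.py; python3 -m jog '[[0,0,0,0,30],[0,0,0,0,45],[0,0,0,0,60],[0,0,0,0,60],[0,0,0,0,60],[0,0,0,0,60],[0,0,0,0,60],[0,0,0,0,60]]'
python3 look.py w6 handle_mid fork_foot
```

```text
time: 21.55
tool_pos: [527.2, -6.9, 94.4]
tcp_rot: [-179.6, 0.1, -98.2]
ft_force: [-1.6, -0.3, 0.1]
finger_gap: 19.6
t21.7 y13.8 x-0.05 z94.3 | Fz0.83 Fy0.12 Fx-0.98 yaw-98.16
time: 22.5
tool_pos: [527.1, -6.8, 94.3]
tcp_rot: [-179.6, 0.1, -98.2]
ft_force: [-0.7, -0.3, -0.2]
finger_gap: 51.2
[527.1  -6.8  94.3] [-1.7961e+02  1.4000e-01 -9.8160e+01]
handle_mid [(array([279.1, 277.7]), 0.8, array([525.8,  -6.3,  91. ]))]
fork_foot []
```

View pics/w6.png

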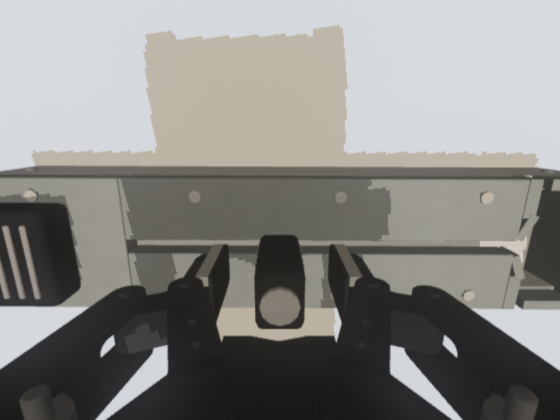

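Released. The handle stands centred at (280, 305), where it appeared in the parking block at the same TCP height, so the foot is at about 6 mm. Retreat.

```bash
python3 -m jog '[[0,0,-0.006,0,60],[0,0,-0.02,0,60],[0,0,-0.045,0,60],[0,0,-0.075,0,60],[0,0,-0.11,0,60],[0,0,-0.14,0,60],[0,0,-0.14,0,60],[0,0,-0.14,0,60]]'
python3 look.py w7 handle_mid slot_end
python3 - <<'E'
from h import *
p=r.snapshot("side");print([(d["uv"],d["conf"],onz(p,d["uv"],91)) for d in r.pinpoint(p,"handle_mid")[:1]])
E
```

```text
time: 23.45
tool_pos: [526.9, -7.1, 236.4]
tcp_rot: [-179.4, 0.1, -98.2]
ft_force: [-0.7, -0.2, -0.2]
finger_gap: 51.2
[526.2  -7.  234.8] [-1.7957e+02  1.4000e-01 -9.8160e+01]
handle_mid [(array([274.1, 204.1]), 0.85, array([527.1,  -2.1,  91. ]))]
slot_end [(array([194.4, 194.2]), 0.75, array([541.3,  80.8,  57. ]))]
[([250.5, 221.9], 0.45, array([535.6,  10.3,  91. ]))]
```

View pics/w7.png

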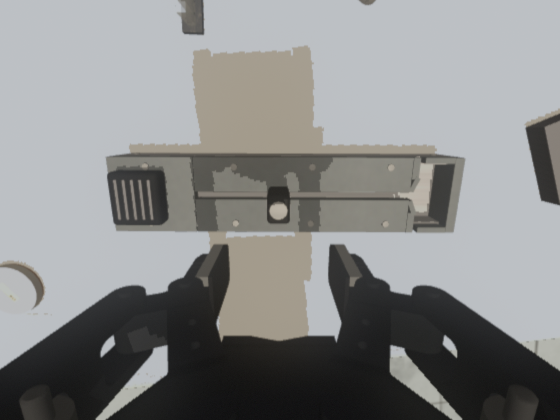

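The plunger stands upright in the slot (handle top at 278, 211), the gripper is clear, and the bystanders in view look untouched.

```bash
python3 -c "
from bench import r
print(r.hand_in())"
```

```text
the job is handed in; nothing more can be done
None
```

The plunger is in the hidden notch, released and standing upright. I handed the job in at about 24 s, and no verdict was reported.

**What I did:** I gripped the handle across its flat sides, lifted the plunger from the block and set its fork through the opening onto the floor. I then dragged it along the slot with about 2–4 N of contact. At y ≈ 14 mm in the track's frame the vertical force fell from +2.2 N to −2.1 N, so the fork had dropped, and I stopped there. There was no sideways force from the notch wall. I pushed the fork home with about 2–2.5 N, eased off, opened the fingers and backed away about 140 mm upwards.

**Last checks:**
- **Depth:** When pushed home, the tool met the bottom at the height expected for the 6 mm notch floor. In the wrist picture the handle sat as it had in the parking block at the same tool height.
- **Position:** The tool was within about 1 mm of the slot's centre line.
- **Bystanders:** Those in view looked undisturbed. I did not measure their positions.

**Disagreement:** The last side-camera estimate of the handle, at low confidence (0.45), was about 8 mm off in x and 17 mm off in y from the tool's position at release. I trusted the tool and wrist-camera readings instead. The last wrist-camera estimate itself was 5 mm off in y, but the earlier close-up one agreed within about 1 mm.

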